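# Load the reference tile into the roast-colour meter with the lifter

### The job

Pick up the lifter by its leaning handle, scoop the round white reference tile off its stand with the flat blade, and carry it balanced on the blade, level and never touched by the fingers, to the roast-colour meter; set it down on the two rails under the overhanging head, centred on the rails' mark lines midway between them. Then draw the lifter out and lay it back in its tray the way it lay at the start. Leave the square tile and everything else standing where it is.

Things in the scene. Friction and masses are not known exactly. Their poses are not given: they have to be found in the camera images.
- lifter_grip (a point): Grip point, centre of the lifter's wooden handle, 50 mm up it (27 mm of handle beyond). Axes are the lifter's own: x along the blade to its tip, y sideways, z up, square to the blade. The handle is a bar 18 mm wide (y, flat sides to pinch), 22 mm thick, leaning back 30 degrees: it rises along (-0.5, 0, 0.866). The blade spot lies at (+0.088, 0, -0.0433) from here.
- lifter_spot (a point): The blade spot: point on the blade's upper face over which the tile's centre should lie. Axes as for lifter_grip. The blade is 30 mm wide (y) and 4 mm thick, reaches 36 mm ahead of this point and 76 mm behind it; the handle's foot meets its upper face 63 mm behind this point.
- lifter: The loose lifter, a flat steel blade with a raked handle at its rear, about 130 g; origin on the blade's underside, 4 mm straight below lifter_spot; axes as lifter_grip.
- tile_center (a point): Centre (half-way up) of the loose round white ceramic reference tile: plain disc 68 mm across, 8 mm thick, about 70 g. It lies flat across the two rails of tile_stand.
- tile: The same round tile; origin at the centre of its underside, z up.
- tile_stand: Fixed stand of the round tile; origin on the table under its centre, x along its rails. On an 84 x 84 x 8 mm foot, two rails 68 mm long (x -34 to +34), 14 mm wide, tops 40 mm above the table, with a 44 mm wide channel (y -22 to +22) between, open at both ends: the blade enters it from the -x end, under the tile.
- meter: Fixed roast-colour meter; origin on the table under its stage's middle; x along the rails, away from its open front; y left. Rails as on the stands but tops 55 mm above the table; foot plate 12 mm high. Overhanging head: white block x -66 to +25, y -48 to +92, z 110 to 265 mm; side column x -30 to +70, y +57 to +107 mm, 275 mm high.
- meter_seat (a point): Where the tile's centre belongs on the meter: between the two black mark lines, at the height of the rails' tops (55 mm above the table). Axes as meter.
- lifter_tray: The lifter's fixed low tray; origin on the table under the place of the blade spot; x as the lifter lies (blade tip to +x). Cork floor 4 mm above the table; inside 130 mm long (x from -85 to +45 mm) and 48 mm wide, with a 12 mm high rim.
- tray_spot (a point): Point on the tray's cork floor, 4 mm above the table, over which the lifter's blade spot lies when it is put away (blade underside on the floor). Axes as lifter_tray.
- square_stand: Stand equal to tile_stand, carrying the square tile; the two stands may have changed places.
- square_tile: Loose square white tile, 60 x 60 x 8 mm, on square_stand; not wanted. Origin at its underside's centre.
- bowl1: Loose white cupping bowl, 90 mm across, 60 mm high, at the back; bystander. Origin: centre of underside.
- glass1: Loose clear shot glass, 56 mm across, 55 mm high, between a stand and the tray; bystander. Origin: centre of underside.
- glass2: Loose clear water glass, 64 mm across, 85 mm high, near the meter's column; bystander.
- flask: Loose steel flask, 72 mm across, 210 mm high, at the back, in the middle; bystander. Origin: centre of underside.
- spoon: Loose spoon lying near the robot, under 25 mm high; bystander.
- timer: Loose black timer, 60 x 75 x 22 mm, at the back right; bystander. Origin: centre of underside.
Not all that is in view belongs to the job. Leave any green or turquoise look-alike of the lifter alone. Of the things that look like the lifter_tray, take the one that is nearest to the robot's base at the start.

How it is judged:
By the outcome, as a careful person would: the job done as asked, in the order asked, and still so for the second after the job is handed in, with the robot touching nothing.
It also fails if it takes over 62 s, if anything falls off the work surface, if the arm or the gripper's body presses on something with over 40 N, if the wrist force passes 120 N, or if a joint passes its speed limit or range.

### The arm

A 6-joint arm with a two-finger parallel gripper is mounted at the origin on the work surface. World frame = base frame: x ahead of the robot, y to its left, z up, the work surface at z = 0. Lengths are in mm, angles in degrees, forces in N, time in s.
With the tool pointing down it reaches from about 350 to 850 mm from the base axis. Payload 8.1 kg.
Tool frame: the origin (TCP) lies where the fingers leave the gripper's body, on its centre line; the fingertips stand 73 mm ahead of it and the grasp point (between the pads) lies 54 mm ahead of it; z points along the fingers, y is the line along which they close (so a half turn about z gives the same grasp; the last joint's range is limited). The gripper opens to 85 mm and grips with 20 to 120 N. Pads are 22 mm wide; open, the fingers measure 114 mm over their backs; the gripper's body (76 mm by 85 mm) begins 54 mm behind the grasp point. The pads swing forward as they close: fully open they stand 13 mm farther back than shut.
Start: joints at [71.597, 7.471, 85.268, -0, 87.261, -4.893], TCP at [140.15, 583.407, 303.892] pointing down, gripper open.
Joint ranges: [-169.43, 169.43], [-51.17, 129.36], [1.28, 143.12], [-76.62, 256.62], [0, 156.53], [-152.29, 152.29]. Speed limits (degrees/s): [136.94, 136.94, 159.86, 180, 180, 180].

### API

Orientations are given as [roll, pitch, yaw] about the fixed x, y, z axes, in that order (R = Rz(yaw) Ry(pitch) Rx(roll)).
In Python, from bench import sense, optics, r gives the robot as it stands.
- The arm moves only by the tool servo_tool, never from a script. Its argument "plan" is a list that holds one entry, the list of rows, each a list of 5 numbers: the shift along the world's x, y, z in m, then the turn about the world's z in degrees, then the finger opening in m, from 0 to 0.0854. A call has 1 to 10 rows; each row shifts and turns the commanded pose from where the row before left it; what a row does not reach is not made up. A row lasts 1/10 s, in which the tool goes at most 50 mm and 8.59 degrees, less where a joint would pass 70% of its speed; a pose out of reach is approached as far as the arm can. A call is refused whole if a number of a shift passes 0.05 or a number of a turn 8.59, either way. A call with a gripper value outside its range is refused whole. The fingers move at their own pace and stop on an object; "force" is the grip in N (left out, the last holds). Time passes only in rows, so rows that do not move let the fingers close. It gives the time, the measured TCP pose, the force, the opening and the grip force at its end, in the units of the state.
- sense(): the state, without advancing time (a new reading comes with each control period).
- optics.snapshot(name): name is "scene" or "top"; returns a dict with "frame" (400x640x3 uint8, blue, green, red), "fx", "fy", "cx", "cy" (pixels), "dist_coeffs" ([k1, k2, p1, p2, k3] as OpenCV has them; the pictures are not rectified), "cam_to_world" (4x4, takes a point from camera to world coordinates). Camera axes: x right, y down, z forward; pixel columns grow to the right and rows downward; lengths in mm; the calibration is good to about 2 mm. A picture is of the moment at which its call begins. There is no depth.
- r.hand_in(): hands the job in; it is judged then, once.
The state is a dict: "time": time; "joint_pos": joint angles; "qd": joint speeds; "joint_efforts": joint torques, N m; "tool_pos": TCP position; "tcp_rot": TCP orientation; "ft_force": force on the tool from outside, world axes, zero at the start; "wrist_torque": the same for the moment, N m; "finger_gap": finger opening in mm; "grip_force": force on a finger pad.
Only numpy, scipy, OpenCV 4.12 (cv2) and the standard library are available. Lean on these libraries where they do the work, as an engineer would, in place of code of your own. Each camera call takes 0.05 s, during which the arm holds its last target. There are 200 camera calls.

## Working session

There is one attempt and no reset: what is moved stays moved. The work goes in short steps, Python scripts to look and compute and a tool call to move; the robot and the scene stay as the last step left them, time stands still between calls to the robot, and variables do not carry over. Pictures are saved under pics/ and viewed, at most 10 in all, crops included, and the job is handed in when it is done.

Besides the shell and the picture viewer there is one more tool, called after "Emit:" as a command line: name --argument value ..., lists and objects as JSON in quotes. servo_tool: Moves the arm, as the interface text tells. Its arguments: {"type":"object","properties":{"plan":{"type":"array"},"force":{"type":"number"}},"required":["plan"]}

```bash
mkdir -p pics; ls
cat > h.py <<'E'
import numpy as np, cv2
from bench import sense, optics, r
def snap(n):
    s=optics.snapshot(n); K=np.array([[s['fx'],0,s['cx']],[0,s['fy'],s['cy']],[0,0,1]]); return s['frame'],K,np.array(s['dist_coeffs'],float),np.array(s['cam_to_world'])
def p2w(cam,pts,z):
    _,K,d,T=cam; u=cv2.undistortPoints(np.array(pts,float).reshape(-1,1,2),K,d).reshape(-1,2)
    v=np.c_[u,np.ones(len(u))]@T[:3,:3].T; o=T[:3,3]; return o+v*((z-o[2])/v[:,2])[:,None]
def w2p(cam,P):
    _,K,d,T=cam; W=np.linalg.inv(T); return cv2.projectPoints(np.array(P,float).reshape(-1,3),cv2.Rodrigues(W[:3,:3])[0],W[:3,3],K,d)[0].reshape(-1,2)
E
python3 - <<'E'
from h import *
for n in ('scene','top'):
    c=snap(n); cv2.imwrite(f'pics/{n}0.png',c[0]); print(n,c[1],c[2],c[3].round(3))
print(sense())
E
```

```text
pics
scene [[442.76580806   0.         318.68154296]
 [  0.         442.76580806 195.47985381]
 [  0.           0.           1.        ]] [-0.05555338  0.          0.          0.          0.        ] [[ 5.860000e-01  6.070000e-01 -5.370000e-01  1.111592e+03]
 [ 8.100000e-01 -4.310000e-01  3.970000e-01 -3.755130e+02]
 [ 1.000000e-02 -6.680000e-01 -7.440000e-01  8.863300e+02]
 [ 0.000000e+00  0.000000e+00  0.000000e+00  1.000000e+00]]
top [[367.93372947   0.         319.67431614]
 [  0.         367.93372947 198.6815516 ]
 [  0.           0.           1.        ]] [-0.07852498  0.          0.          0.          0.        ] [[ 1.80000e-02 -9.95000e-01  1.03000e-01  3.94424e+02]
 [-1.00000e+00 -1.90000e-02 -1.10000e-02  7.05000e+01]
 [ 1.30000e-02 -1.03000e-01 -9.95000e-01  1.25716e+03]
 [ 0.00000e+00  0.00000e+00  0.00000e+00  1.00000e+00]]
{'time': 0.1, 'joint_pos': array([ 7.15971602e+01,  7.51245328e+00,  8.53250573e+01,  7.99018611e-05,
        8.72630874e+01, -4.89416362e+00]), 'qd': array([ 0.06797579, -0.02517181, -0.13540687,  0.1110283 ,  0.0417244 ,
        0.0599813 ]), 'joint_efforts': array([ 1.22166031e-03, -5.70949566e+01, -5.01943016e+01, -2.09376531e-04,
        8.16625950e-03, -4.88923274e-05]), 'tool_pos': array([140.01977966, 583.02793582, 302.91246829]), 'tcp_rot': array([-1.79899776e+02, -8.66206485e-03,  1.66491312e+02]), 'ft_force': array([-0.16819083, -0.35158536,  0.16086547]), 'wrist_torque': array([-0.01194277, -0.0353599 , -0.01204908]), 'grip_force': 0.0, 'finger_gap': 85.27689108016502}
```

View pics/scene0.png

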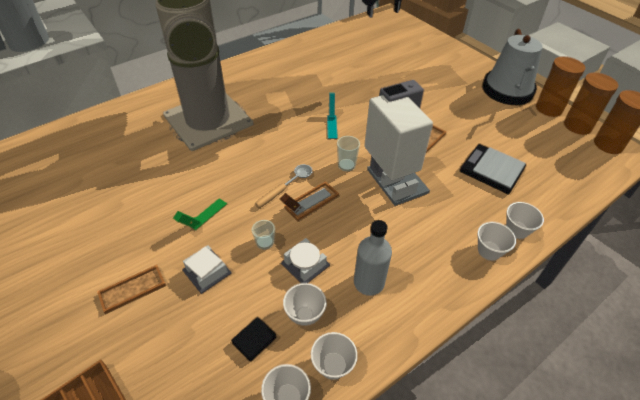

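View pics/top0.png

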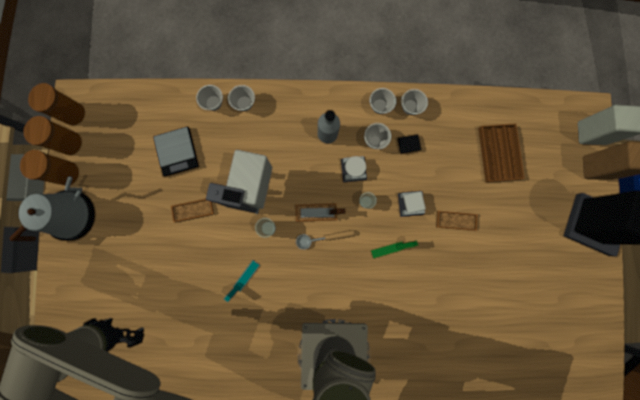

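Scene view: the lifter candidates are the wooden-handled steel one in the tray at scene (310,200) / top (320,211), the green one at (205,213) / (395,249), and the turquoise one at (332,115) / (243,280). The tray candidates are scene (310,200), (130,290) and (435,135); the one holding the lifter is nearest the base. The round tile is at scene (305,257) / top (355,168), the square one at (205,262) / (412,203), and the meter at (400,150) / (245,185). I choose the steel lifter and check it in close crops.

Run:
```python
from h import *
a=cv2.imread('pics/top0.png'); b=cv2.imread('pics/scene0.png')
cv2.imwrite('pics/ct.png',cv2.convertScaleAbs(cv2.resize(a[140:240,200:400],None,fx=4,fy=4,interpolation=cv2.INTER_CUBIC),alpha=1.5))
cv2.imwrite('pics/cs.png',cv2.convertScaleAbs(cv2.resize(b[140:290,270:450],None,fx=4,fy=4,interpolation=cv2.INTER_CUBIC),alpha=1.2))
```

```text
(no output)
```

View pics/ct.png

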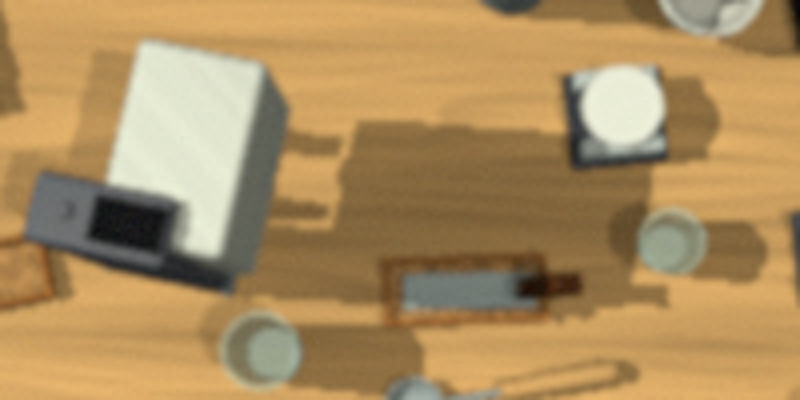

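View pics/cs.png

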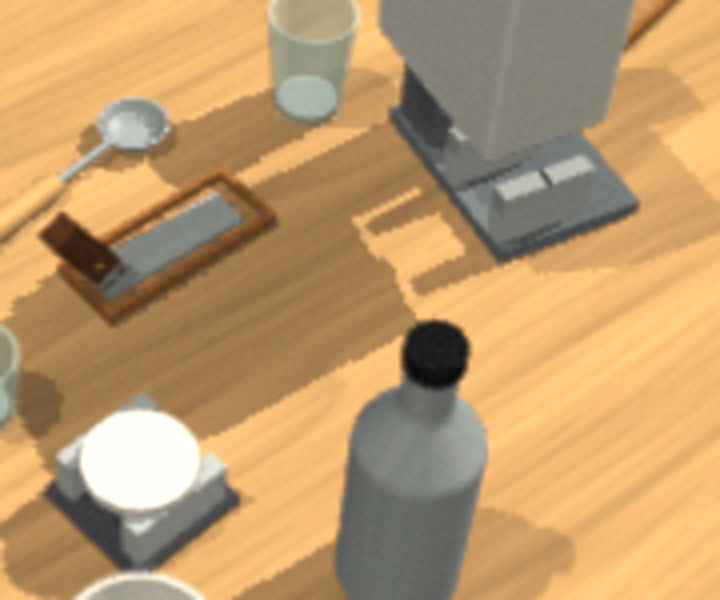

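The crops show the brown-handled steel lifter with its blade tip at top-crop (402,291) and handle end at (580,284); it lies in the tray, tip towards +y. The round tile is at top-crop (622,105), with its stand's rails along the image horizontal. The meter's front faces right (-y), and its mark line shows at scene-crop (546,177). Next I fit the models to both views.

```bash
cat > fit.py <<'E'
from h import *
from scipy.optimize import least_squares
import pickle
T=snap('top'); S=snap('scene')
ct=lambda p:(np.array(p,float)+.5)/4-.5+[200,140]
cs=lambda p:(np.array(p,float)+.5)/4-.5+[270,140]
def world(q,m): 
    c,s=np.cos(q[2]),np.sin(q[2]); m=np.array(m,float); return np.c_[q[0]+c*m[:,0]-s*m[:,1],q[1]+s*m[:,0]+c*m[:,1],m[:,2]]
def fit(name,obs_t,obs_s,q0,extra=0):
    f=lambda q:np.concatenate([(w2p(C,world(q,[k(q) if callable(k) else k for k,_ in o]))-np.array([g(p) for _,p in o])).ravel() for C,o,g in((T,obs_t,ct),(S,obs_s,cs)) if o])
    s=least_squares(f,q0,loss='soft_l1',x_scale=[10,10,.1]+[3]*(len(q0)-3)); print(name,s.x.round(3),np.degrees(s.x[2]).round(2),'res',f(s.x).reshape(-1,2).round(1).tolist()); return s.x
h=np.pi/2
tr=lambda a,b:(lambda q:[(45+q[3]) if a>0 else -85-q[3],b*(24+q[3]),12])
R={}
R['tray']=fit('tray',[(tr(1,-1),(381,262)),(tr(-1,-1),(545,253)),(tr(-1,1),(547,318)),(tr(1,1),(383,326))],[(tr(1,1),(222,168)),(tr(1,-1),(276,216)),(tr(-1,-1),(115,323)),(tr(-1,1),(60,270))],[400,70,h,6.])
e=np.array([-.5,0,.866])*77+[-63,0,8]; 
R['lifter']=fit('lifter',[((36,-15,8),(402,273)),((36,15,8),(402,309))],[((36,15,8),(212,193)),((36,-15,8),(243,217)),((-63-38.5-9.5,9,8+66.7-5.5),(40,235)),((-63-38.5+9.5,9,8+66.7+5.5),(62,213))],[400,70,h])
R['stand']=fit('stand',[((42,-42,8),(565,75)),((-42,-42,8),(660,66)),((-42,42,8),(668,158)),((42,42,8),(574,168))],[((42,-42,8),(240,497)),((-42,-42,8),(138,570)),((-42,42,8),(47,490)),((42,42,8),(142,395))],[520,-40,h])
R['meter']=fit('meter',[((25,-48,265),(146,40)),((-66,-48,265),(268,62)),((-66,-48,110),(288,105)),((70,107,275),(25,235)),((-30,107,275),(165,265)),((70,57,275),(42,172))],
 [((-34,-22,55),(495,190)),((34,-22,55),(583,157)),((34,-36,55),(592,167)),((-34,-36,55),(500,200)),((0,-29,55),(546,177)),((-66,-48,110),(497,157)),((25,-48,110),(608,122))],[480,300,h])
def ell(C,uv):
    g=cv2.cvtColor(C[0],cv2.COLOR_BGR2GRAY); hsv=cv2.cvtColor(C[0],cv2.COLOR_BGR2HSV)
    th=.8*np.median(g[int(uv[1])-3:int(uv[1])+4,int(uv[0])-3:int(uv[0])+4])
    n,l,st,ce=cv2.connectedComponentsWithStats((g>th).astype(np.uint8)); i=l[int(uv[1]),int(uv[0])]; print(st[i],ce[i]); return ce[i]
if __name__=='__main__':
    for C,uv,n in((T,ct((622,105)),'t'),(S,cs((140,455)),'s')): print('tile',n,p2w(C,[ell(C,uv)],48),p2w(C,[uv],48))
    pickle.dump(R,open('R.pkl','wb'))
E
python3 fit.py
```

```text
tray [479.729  88.42    1.649   4.342] 94.48 res [[0.1, -1.4], [-0.2, -1.5], [0.4, -1.1], [0.5, -0.7], [-0.4, -0.6], [0.0, -0.8], [-0.4, -1.6], [-0.3, -1.4]]
lifter [478.097  85.309   1.632] 93.52 res [[-0.0, -0.0], [0.3, -0.2], [0.5, -0.6], [-0.1, -0.2], [-0.4, 0.8], [0.1, -0.3]]
stand [629.667 -57.671   1.707] 97.81 res [[-1.3, -0.2], [-1.0, -0.6], [0.2, 0.2], [-0.5, 0.5], [0.2, -1.0], [-0.8, 2.2], [-2.1, -0.5], [0.5, 3.3]]
meter [580.779 280.454   1.399] 80.16 res [[-1.8, -1.5], [-0.1, -0.9], [1.3, -0.7], [-0.8, 1.3], [0.3, 0.8], [-1.0, -1.1], [-0.4, -1.0], [-0.6, -0.9], [0.2, 0.1], [1.2, 0.1], [-0.7, -0.1], [-3.3, 3.0], [-0.2, 0.4]]
[345 156  21  21 333] [355.10810811 165.59459459]
tile t [[632.88796087 -59.91992553  48.        ]] [[631.93655263 -59.98316731  48.        ]]
[286 243  40  24 629] [305.20826709 254.46581876]
tile s [[635.29801856 -58.90596359  48.        ]] [[632.07261569 -58.28723117  48.        ]]
```

```bash
cat > ov.py <<'E'
from fit import *
def draw(img,C,f,off,q,polys,col):
    for m in polys:
        p=(w2p(C,world(q,m))-off+.5)*f-.5; cv2.polylines(img,[np.round(p*8).astype(np.int32)],True,col,1,cv2.LINE_AA,3)
rect=lambda a,b,c,d,z:[(a,c,z),(b,c,z),(b,d,z),(a,d,z)]
P=pickle.load(open('R.pkl','rb'))
M={'tray':[rect(-85-4.3,49.3,-28.3,28.3,12)],'lifter':[rect(-76,36,-15,15,8),[(-63-38.5-9.5,9,69.2),(-63-38.5-9.5,-9,69.2),(-63-38.5+9.5,-9,80.2),(-63-38.5+9.5,9,80.2)]],
'stand':[rect(-42,42,-42,42,8),rect(-34,34,22,36,40),rect(-34,34,-36,-22,40),[(34*np.cos(a),34*np.sin(a),48) for a in np.linspace(0,6.28,40)]],
'meter':[rect(-66,25,-48,92,265),rect(-66,25,-48,92,110),rect(-30,70,57,107,275),rect(-34,34,-36,-22,55),[(0,-36,55),(0,-22,55)]]}
def go(name,f=4):
    out=[]
    for C,(x0,x1,y0,y1) in((T,(210,380,145,220)),(S,(275,445,140,215+75))):
        im=cv2.convertScaleAbs(cv2.resize(C[0][y0:y1,x0:x1],None,fx=f,fy=f,interpolation=cv2.INTER_CUBIC),alpha=1.3)
        for k,c in zip(M,[(255,0,0),(0,0,255),(255,0,255),(0,160,0)]): draw(im,C,f,[x0,y0],P[k][:3],M[k],c)
        out.append(im)
    cv2.imwrite('pics/%s_t.png'%name,out[0]);cv2.imwrite('pics/%s_s.png'%name,out[1])
if __name__=='__main__': go('ov1',4);
E
python3 ov.py >/dev/null
python3 - <<'E'
import cv2,numpy as np
a=cv2.imread('pics/ov1_t.png');b=cv2.imread('pics/ov1_s.png');print(a.shape,b.shape)
E
```

```text
(300, 680, 3) (600, 680, 3)
```

View pics/ov1_s.png

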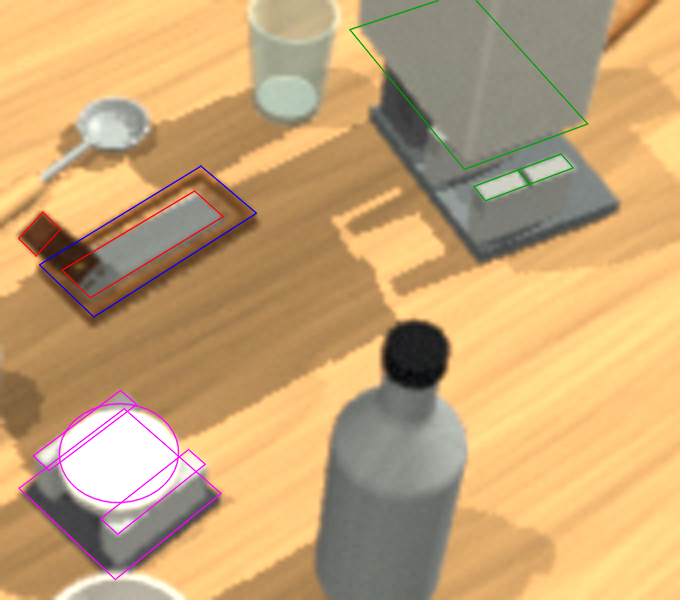

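View pics/ov1_t.png

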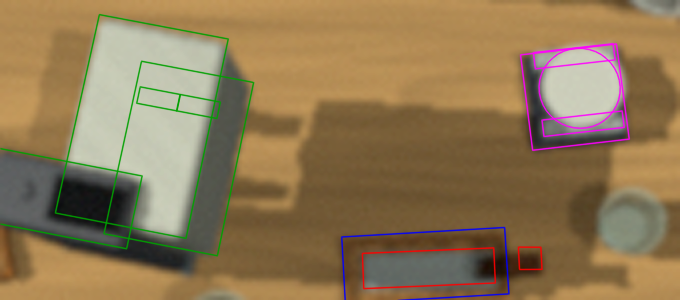

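```bash
cat > joint.py <<'E'
from fit import *
D=[('tray',[((49.3,-28.3,12),(381,262)),((-89.3,-28.3,12),(545,253)),((-89.3,28.3,12),(547,318)),((49.3,28.3,12),(383,326))],[((49.3,28.3,12),(222,168)),((49.3,-28.3,12),(276,216)),((-89.3,-28.3,12),(115,323)),((-89.3,28.3,12),(60,270))]),
('lifter',[((36,-15,8),(402,273)),((36,15,8),(402,309))],[((36,15,8),(212,193)),((36,-15,8),(243,217)),((-111,9,69.2),(40,235)),((-92,9,80.2),(62,213))]),
('stand',[((42,-42,8),(565,75)),((-42,-42,8),(660,66)),((-42,42,8),(668,158)),((42,42,8),(574,168)),((0,0,48),(622,105))],[((42,-42,8),(240,497)),((-42,42,8),(47,490)),((34,-36,40),(225,465)),((-34,-22,40),(122,521)),((0,0,48),(140,457))]),
('meter',[((25,-48,265),(140,58-20)),((-66,-48,265),(268,60)),((-66,-48,110),(290,105)),((-66,92,265),(222,258)),((70,107,275),(25,235)),((70,57,275),(42,172))],[((-34,-22,55),(495,190)),((34,-22,55),(583,157)),((34,-36,55),(592,167)),((-34,-36,55),(500,200)),((0,-29,55),(546,177)),((25,-48,110),(608,122))])]
def f(x):
    o=[x[:4]/1.0]
    for i,(n,a,b) in enumerate(D):
        q=x[4+3*i:7+3*i]
        for C,ob,g,d in((T,a,ct,x[:2]),(S,b,cs,x[2:4])): o.append((w2p(C,world(q,[m for m,_ in ob]))+d-g([p for _,p in ob])).ravel()/.5)
    return np.concatenate(o)
x0=np.r_[0,0,0,0,pickle.load(open('R.pkl','rb'))['tray'][:3],480,85,1.63,632,-59,1.68,580,280,1.4]
s=least_squares(f,x0,loss='soft_l1',x_scale=np.r_[1,1,1,1,[10,10,.1]*4]); x=s.x
print('off',x[:4].round(2)); R={}
r_=f(x)[4:]*.5; k=0
for i,(n,a,b) in enumerate(D):
    R[n]=x[4+3*i:7+3*i]; m=2*(len(a)+len(b)); print(n,R[n][:2].round(1),np.degrees(R[n][2]).round(1),r_[k:k+m].reshape(-1,2).round(1).tolist()); k+=m
pickle.dump(R,open('R.pkl','wb'))
E
python3 joint.py | grep -A9 off
```

```text
off [0.34 0.36 0.14 0.65]
tray [478.8  89.3] 94.4 [[0.2, -0.8], [-0.1, -0.8], [0.4, -0.5], [0.5, -0.1], [-0.1, -0.3], [0.2, -0.5], [-0.2, -1.4], [-0.0, -1.2]]
lifter [477.4  86.2] 92.9 [[0.1, 0.4], [0.3, 0.2], [0.9, -0.2], [0.2, 0.2], [-0.4, 0.7], [0.1, -0.3]]
stand [630.6 -57.9] 97.2 [[-0.7, -0.2], [-0.5, -0.4], [0.5, 0.4], [-0.2, 0.4], [-0.3, 0.7], [0.5, 0.2], [-1.8, 0.2], [0.3, 0.9], [-0.3, 0.2], [-0.1, -0.4]]
meter [580.1 281.2] 80.4 [[-0.3, -0.3], [-0.1, 0.1], [0.8, -0.3], [1.1, 0.5], [-0.6, 2.0], [-0.9, -0.3], [-0.2, -0.6], [-0.4, -0.6], [0.4, 0.4], [1.5, 0.5], [-0.5, 0.2], [0.0, 0.7]]
```

Run:
```python
from h import *
c=snap('top')
for n,p,z in [('glass1',(367,201),30),('glass2',(265,228),45),('bowl1',(377,136),40),('timer',(409,144),15),('sqtile',(412,202),48),('flask',(329,128),100),('spoon',(305,242),10)]: print(n,p2w(c,[p],z)[0].round())
print(sense()['tool_pos'],sense()['tcp_rot'])
```

```text
glass1 [ 516. -103.   30.]
glass2 [419. 234.  45.]
bowl1 [ 739. -135.   40.]
timer [ 720. -251.   15.]
sqtile [ 514. -251.   48.]
flask [745.  31. 100.]
spoon [376. 103.  10.]
[140.13919141 583.36101606 303.79380173] [-1.79988086e+02 -9.75944307e-04  1.66490897e+02]
```

Emit:
servo_tool --plan '[[[0.02,-0.045,0,-7,0.0854],[0.025,-0.043,0,-8,0.0854],[0.025,-0.043,0,-8,0.0854],[0.025,-0.043,0,-8,0.0854],[0.025,-0.043,0,-8,0.0854],[0.025,-0.043,0,-8,0.0854],[0.025,-0.043,0,-8,0.0854],[0.025,-0.043,0,-8,0.0854],[0.025,-0.043,0,-8,0.0854],[0.025,-0.043,0,-1.5,0.0854]]]' --force 100

```text
time: 1.45
tool_pos: [385.7, 149.5, 304.3]
tcp_rot: [179.9, -0.0, 93.7]
ft_force: [0.8, 0.5, 0.8]
finger_gap: 85.5
grip_force: 0.0
```

Emit:
servo_tool --plan '[[[0.02,-0.034,0,0,0.0854],[0.02,-0.034,0,0,0.0854],[0.02,-0.034,0,0,0.0854],[0.02,-0.034,-0.03,0,0.06],[0.02,-0.03,-0.03,0,0.05],[0,0,-0.03,0,0.05],[0,0,-0.01,0,0.05],[0,0,0,0,0.05],[0,0,0,0,0.05]]]'

```text
time: 2.35
tool_pos: [485.5, -14.1, 205.3]
tcp_rot: [179.9, 0.0, 94.0]
ft_force: [-0.4, 0.8, 0.8]
finger_gap: 49.9
grip_force: 0.0
```

Run:
```python
from h import *
s=sense(); print(s['tool_pos'],s['tcp_rot'],s['finger_gap'])
T=snap('top');S=snap('scene')
# grasp point column projected at several heights
p=s['tool_pos']; print(w2p(T,[p-[0,0,54]]),w2p(S,[p-[0,0,54]]))
a=cv2.resize(T[0][170:240,270:400],None,fx=5,fy=5,interpolation=cv2.INTER_CUBIC)
b=cv2.resize(S[0][140:240,250:400],None,fx=4.33,fy=4.33,interpolation=cv2.INTER_CUBIC)
cv2.imwrite('pics/g1.png',cv2.convertScaleAbs(cv2.resize(S[0][120:240,240:400],None,fx=5,fy=5,interpolation=cv2.INTER_CUBIC),alpha=1.4))
```

```text
[485.54188673 -14.05516138 205.26252915] [1.79920698e+02 1.08799976e-02 9.40450148e+01] 49.85581680490061
[[343.30783907 206.77041988]] [[283.77893658 176.03813859]]
```

View pics/g1.png

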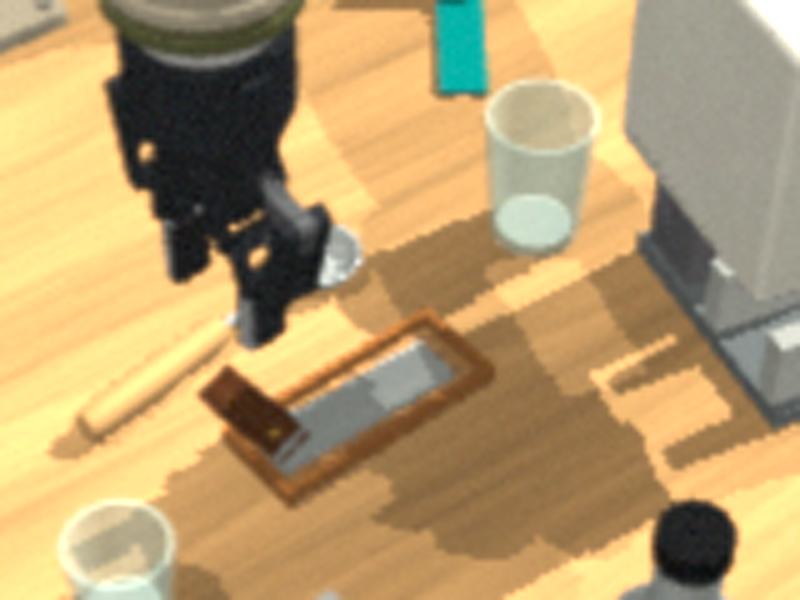

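The picture shows the open fingers (tips at crop (185,270) and (258,335)) above and in line with the handle (crop (250,410)); the projected TCP agrees to about 2 mm. I descend and grip.

Emit:
servo_tool --plan '[[[0,0,-0.03,0,0.05],[0,0,-0.03,0,0.05],[0,0,-0.02,0,0.05],[0,0,-0.007,0,0.05],[0,0,0,0,0.05],[0,0,0,0,0.0],[0,0,0,0,0.0],[0,0,0,0,0.0],[0,0,0,0,0.0],[0,0,0,0,0.0]]]' --force 100

```text
time: 3.45
tool_pos: [486.4, -14.7, 118.9]
tcp_rot: [179.8, 0.0, 94.0]
ft_force: [-1.4, 0.6, 6.0]
finger_gap: 16.5
grip_force: 97.3
```

Run:
```python
from h import *
s=sense(); print(s['tool_pos'],s['tcp_rot'],s['finger_gap'],s['grip_force'],s['ft_force'])
S=snap('scene'); T=snap('top')
a=cv2.convertScaleAbs(cv2.resize(S[0][150:230,260:360],None,fx=5,fy=5,interpolation=cv2.INTER_CUBIC),alpha=1.5)
cv2.imwrite('pics/g2.png',a); print(w2p(S,[s['tool_pos']-[0,0,54]]))
```

```text
[486.37497917 -14.65933179 118.86559783] [1.79834309e+02 2.02528245e-02 9.39904375e+01] 16.47624349709109 97.34362721443176 [-1.35438017  0.55639949  6.04891773]
[[285.46553831 200.89470328]]
```

Emit:
servo_tool --plan '[[[0,0,0.01,0,0],[0,0,0.03,0,0],[0,0,0.03,0,0],[0,0,0.025,0,0],[0.02,-0.025,0,1,0],[0.03,-0.04,0,1,0],[0.03,-0.04,0,1.2,0],[0.03,-0.04,0,0,0],[0.03,-0.04,0,0,0],[0.029,-0.044,0,0,0]]]'

```text
time: 4.55
tool_pos: [653.9, -243.0, 213.0]
tcp_rot: [179.9, 0.0, 97.2]
ft_force: [0.4, 0.6, 0.0]
finger_gap: 16.7
grip_force: 97.9
```

Emit:
servo_tool --plan '[[[0,0,0,0,0],[0,0,-0.02,0,0],[0,0,-0.02,0,0],[0,0,0,0,0],[0,0,0,0,0],[0,0,0,0,0]]]'

```text
time: 5.15
tool_pos: [653.3, -241.4, 174.1]
tcp_rot: [179.9, 0.1, 97.2]
ft_force: [-0.4, -0.8, -0.9]
finger_gap: 16.7
grip_force: 98.1
```

```bash
cat > chk.py <<'E'
import sys; from h import *
from joint import world,rect_ if False else world
E
cat > chk.py <<'E'
import sys; from h import *
def go(name,tc,sc,objs):
    s=sense(); print(s['tool_pos'].round(1),s['tcp_rot'].round(2),s['finger_gap'],s['grip_force'],s['ft_force'].round(1))
    t=s['tool_pos']; y=np.radians(s['tcp_rot'][2]); c,sn=np.cos(y),np.sin(y)
    W=lambda m:np.array([[t[0]+c*a-sn*b,t[1]+sn*a+c*b,t[2]+z] for a,b,z in m])
    sx,sz=101.6,-110.9   # blade spot in tool-yaw frame
    L=[[(sx-50,-15,sz),(sx+36,-15,sz),(sx+36,15,sz),(sx-50,15,sz)]]
    ims=[]
    for n,(x0,x1,y0,y1) in(('top',tc),('scene',sc)):
        C=snap(n); f=600/(x1-x0) if n=='scene' else 600/(x1-x0)
        im=cv2.convertScaleAbs(cv2.resize(C[0][y0:y1,x0:x1],None,fx=f,fy=f,interpolation=cv2.INTER_CUBIC),alpha=1.4)
        for P,col in [(W(l),(0,0,255)) for l in L]+[(o,(255,0,255)) for o in objs]:
            p=(w2p(C,P)-[x0,y0]+.5)*f-.5; cv2.polylines(im,[np.round(p*8).astype(np.int32)],True,col,1,cv2.LINE_AA,3)
        ims.append(im); cv2.imwrite(f'pics/{name}_{n}_raw.png',C[0])
    o=np.vstack(ims); print(o.shape); cv2.imwrite(f'pics/{name}.png',o)
def loc(q,m):
    c,s=np.cos(q[2]),np.sin(q[2]); m=np.array(m,float); return np.c_[q[0]+c*m[:,0]-s*m[:,1],q[1]+s*m[:,0]+c*m[:,1],m[:,2]]
E
python3 - <<'E'
from chk import *; import pickle
q=pickle.load(open('R.pkl','rb'))['stand']
go('st1',(330,430,140,185),(210,330,225,290),[loc((632,-59,0),[(34*np.cos(a),34*np.sin(a),48) for a in np.linspace(0,6.28,40)]),loc(q,[(-34,-36,40),(34,-36,40),(34,-22,40),(-34,-22,40)]),loc(q,[(-34,36,40),(34,36,40),(34,22,40),(-34,22,40)])])
E
```

```text
[ 653.3 -241.4  174.1] [1.7988e+02 7.0000e-02 9.7210e+01] 16.744475816565352 98.08570504188538 [-0.4 -0.8 -0.9]
(595, 600, 3)
```

View pics/st1.png

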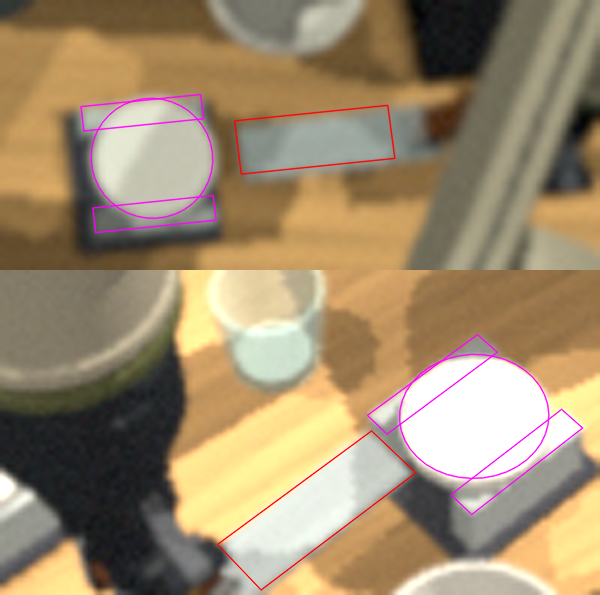

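Picture: the blade overlay fits in the scene view; in the top view it sits about 3 mm off, a top-camera bias that the stand shares. The blade axis points at the tile's centre (crop (152,161)). I lower to channel height and insert.

Emit:
servo_tool --plan '[[[0,0,-0.01,0,0],[0,0,-0.012,0,0],[0,0,-0.008,0,0],[0,0,0,0,0],[-0.001,0.005,0,0,0],[-0.001,0.01,0,0,0],[-0.001,0.01,0,0,0],[-0.001,0.01,0,0,0]]]'

```text
time: 6.05
tool_pos: [648.9, -205.2, 142.5]
tcp_rot: [180.0, 0.0, 97.2]
ft_force: [0.6, 0.1, -1.4]
finger_gap: 16.5
grip_force: 98.1
```

Emit:
servo_tool --plan '[[[-0.001,0.01,0,0,0],[-0.001,0.01,0,0,0],[-0.001,0.01,0,0,0],[-0.001,0.006,0,0,0],[0,0,0,0,0],[0,0,0,0,0],[0,0,0,0,0]]]'

```text
time: 6.75
tool_pos: [644.7, -170.8, 141.9]
tcp_rot: [180.0, 0.0, 97.2]
ft_force: [0.3, 0.6, -0.8]
finger_gap: 16.2
grip_force: 98.1
```

Run:
```python
from h import *
s=sense(); print(s['tool_pos'],s['tcp_rot'],s['grip_force'],s['ft_force'])
```

```text
[ 644.69031623 -170.77426343  141.91525308] [1.79995349e+02 1.23333194e-02 9.71685214e+01] 98.12361717224121 [ 0.28472003  0.63112582 -0.84285808]
```

Emit:
servo_tool --plan '[[[0.0005,0.0005,0.001,0,0],[0,0,0.003,0,0],[0,0,0.003,0,0],[0,0,0.002,0,0],[0,0,0.002,0,0],[0,0,0.004,0,0],[0,0,0.006,0,0],[0,0,0.006,0,0],[0,0,0.003,0,0],[0,0,0,0,0]]]'

```text
time: 7.75
tool_pos: [645.7, -170.0, 173.0]
tcp_rot: [179.9, 0.0, 97.2]
ft_force: [-0.0, -0.1, -2.0]
finger_gap: 16.5
grip_force: 98.1
```

Run:
```python
from chk import *
t=sense()['tool_pos']; z=t[2]-110.9; y=np.radians(sense()['tcp_rot'][2]); d=np.array([np.cos(y),np.sin(y)])
for n,uv in(('scene',None),('top',None)):
    C=snap(n); g=cv2.cvtColor(C[0],cv2.COLOR_BGR2GRAY); cv2.imwrite(f'pics/lift_{n}.png',C[0])
    c0=w2p(C,[[632,-59,z+8]])[0]; x,yy=int(c0[0]),int(c0[1]); th=.85*np.median(g[yy-3:yy+4,x-3:x+4])
    k,l,st,ce=cv2.connectedComponentsWithStats((g>th).astype(np.uint8)); i=l[yy,x]
    w=p2w(C,[ce[i]],z+8)[0]; v=w[:2]-t[:2]; print(n,c0,st[i],ce[i],w,'along',v@d-101.6,'lat',v@[-d[1],d[0]])
print(t,sense()['tcp_rot'],sense()['ft_force'])
```

```text
scene [304.20572969 247.88437814] [289 237  31  25 596] [304.30201342 249.14597315] [634.94599695 -60.77286039  70.12083115] along 8.12436623839639 lat -3.049264962184735
top [355.56056166 164.56325101] [346 155  21  23 354] [355.96892655 165.21186441] [629.8652517  -60.3591118   70.12083115] along 9.170634876852048 lat 1.939771230862118
[ 645.65090897 -170.01634726  173.02083115] [1.79994820e+02 4.42308266e-03 9.71935873e+01] [-0.06411434  0.62962127 -2.32152842]
```

Emit:
servo_tool --plan '[[[-0.002,0.005,0.001,-0.5,0],[-0.0045,0.01,0.002,-1,0],[-0.0065,0.015,0.003,-1.3,0],[-0.0085,0.019,0.002,-1.3,0],[-0.0085,0.019,0.001,-1.3,0],[-0.0085,0.019,0,-1.3,0],[-0.0085,0.019,0,-1.3,0],[-0.0085,0.02,0,-1.3,0],[-0.0085,0.02,0,-1.3,0],[-0.0085,0.019,0,-1.3,0]]]'

```text
time: 8.85
tool_pos: [571.6, -3.2, 180.8]
tcp_rot: [-180.0, -0.0, 85.2]
ft_force: [1.0, -0.4, -1.4]
finger_gap: 16.5
grip_force: 98.1
```

Emit:
servo_tool --plan '[[[-0.008,0.019,0,-1.3,0],[-0.008,0.019,0,-1.3,0],[-0.0065,0.015,0,-1.3,0],[-0.0045,0.01,0,-0.8,0],[-0.0023,0.005,0,-0.2,0],[0,0,0,0,0],[0,0,0,0,0],[0,0,0,0,0],[0,0,0,0,0]]]'

```text
time: 9.75
tool_pos: [543.5, 62.7, 180.9]
tcp_rot: [180.0, 0.0, 80.3]
ft_force: [0.4, 0.2, -1.9]
finger_gap: 16.2
grip_force: 98.0
```

Run:
```python
from chk import *; import pickle
q=pickle.load(open('R.pkl','rb'))['meter']
s=sense(); y=np.radians(s['tcp_rot'][2]); t=s['tool_pos']; d=np.array([np.cos(y),np.sin(y)]); c=t[:2]+110.2*d
print(t,s['tcp_rot'],'tile est',c,'qd',abs(s['qd']).max())
go('mt1',(235,345,150,205),(320,440,140,200),[loc(q,[(-34,a,55),(34,a,55),(34,b,55),(-34,b,55)]) for a,b in((-36,-22),(22,36))]+[loc((*c,0),[(34*np.cos(a),34*np.sin(a),t[2]-110.9+8) for a in np.linspace(0,6.28,40)]),loc(q,[(-66,-48,110),(25,-48,110),(25,92,110),(-66,92,110)]),loc(q,[(0,-36,55),(0,-22,55)])])
```

```text
[543.52957141  62.66062808 180.89032114] [1.79999517e+02 2.00157618e-03 8.03469327e+01] tile est [562.00811719 171.30032316] qd 0.11716441153271205
[543.5  62.7 180.9] [180.     0.    80.35] 16.247600068885827 98.04884791374207 [ 0.4  0.2 -1.9]
(600, 600, 3)
```

View pics/mt1.png

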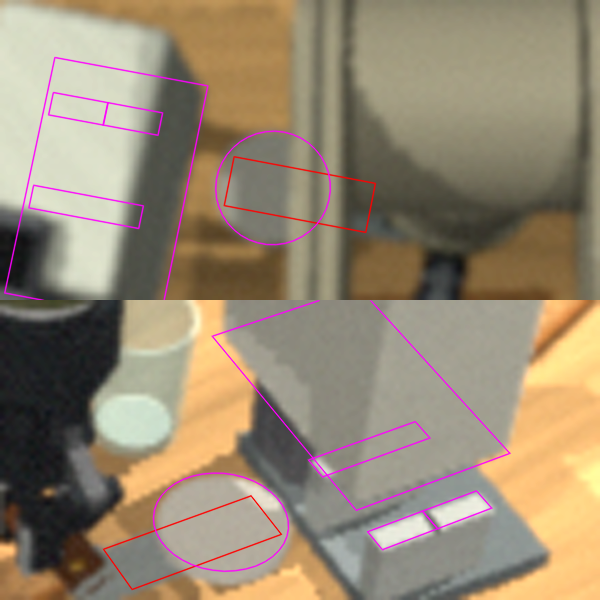

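The overlay shows the tile balanced on the blade: the drawn circle at scene crop (221,522) matches within about 1 px. The rail and mark overlay at crop (431,522) matches the mark line, and the gripper is in line with the channel. I move in above the rails.

Emit:
servo_tool --plan '[[[0.001,0.005,-0.001,0,0],[0.0017,0.01,-0.002,0,0],[0.0025,0.015,-0.001,0,0],[0.0025,0.015,0,0,0],[0.0025,0.015,0,0,0],[0.0025,0.015,0,0,0],[0.002,0.012,0,0,0],[0.0013,0.008,0,0,0],[0.0007,0.004,0,0,0],[0,0,0,0,0]]]'

```text
time: 10.85
tool_pos: [560.1, 162.6, 176.8]
tcp_rot: [-180.0, 0.0, 80.4]
ft_force: [-0.5, -0.5, -2.4]
finger_gap: 16.4
grip_force: 98.0
```

Emit:
servo_tool --plan '[[[0.0006,0.003,0,0,0],[0.0006,0.003,0,0,0],[0.0004,0.003,0,0,0],[0,0.001,0,0,0],[0,0,0,0,0],[0,0,0,0,0],[0,0,0,0,0]]]'

```text
time: 11.55
tool_pos: [561.7, 172.1, 176.9]
tcp_rot: [-180.0, 0.0, 80.4]
ft_force: [1.0, 0.2, -1.2]
finger_gap: 16.6
grip_force: 98.0
```

Run:
```python
from chk import *; import pickle
q=pickle.load(open('R.pkl','rb'))['meter']
s=sense(); y=np.radians(s['tcp_rot'][2]); t=s['tool_pos']; d=np.array([np.cos(y),np.sin(y)]); c=t[:2]+110.2*d
print('tile est',c,'in meter',loc((0,0,-q[2]),[[*(c-q[:2]),0]])[0][:2],s['qd'])
go('mt2',(235,345,150,205),(340,440,145,210),[loc(q,[(-34,a,55),(34,a,55),(34,b,55),(-34,b,55)]) for a,b in((-36,-22),)]+[loc((*c,0),[(34*np.cos(a),34*np.sin(a),t[2]-110.9+8) for a in np.linspace(0,6.28,40)]),loc(q,[(0,-36,55),(0,-22,55)])])
```

```text
tile est [580.05668932 280.7185728 ] in meter [-0.46177646 -0.08007727] [-0.04733935 -0.01456898 -0.01509427 -0.03429191  0.00973208 -0.12435186]
[561.7 172.1 176.9] [-180.      0.     80.39] 16.636457545861976 98.01647186279297 [ 1.   0.2 -1.2]
(690, 600, 3)
```

Emit:
servo_tool --plan '[[[0,0,-0.002,0,0],[0,0,-0.003,0,0],[0,0,-0.003,0,0],[0,0,-0.001,0,0],[0,0,-0.001,0,0],[0,0,-0.001,0,0],[0,0,-0.001,0,0],[0,0,-0.003,0,0],[0,0,-0.003,0,0],[0,0,0,0,0]]]'

```text
time: 12.65
tool_pos: [561.3, 172.1, 158.2]
tcp_rot: [-179.9, 0.0, 80.4]
ft_force: [0.0, -0.1, -1.2]
finger_gap: 16.3
grip_force: 98.1
```

Run:
```python
from chk import *; import pickle
q=pickle.load(open('R.pkl','rb'))['meter']; print(sense()['tool_pos'],sense()['ft_force'])
S=snap('scene'); f=8; x0,x1,y0,y1=355,455,160,205
im=cv2.resize(S[0][y0:y1,x0:x1],None,fx=f,fy=f,interpolation=cv2.INTER_CUBIC); im=cv2.convertScaleAbs(im,alpha=1.5)
for P in [loc(q,[(34*np.cos(a),34*np.sin(a),63) for a in np.linspace(0,6.28,60)]),loc(q,[(-34,-36,55),(34,-36,55),(34,-22,55),(-34,-22,55)]),loc(q,[(0,-36,55),(0,-22,55)])]:
    p=(w2p(S,P)-[x0,y0]+.5)*f-.5; cv2.polylines(im,[np.round(p*8).astype(np.int32)],True,(255,0,255),1,cv2.LINE_AA,3)
cv2.imwrite('pics/mt3.png',im); print(im.shape)
```

```text
[561.3119134 172.1177866 158.2104564] [ 0.02424759 -0.12776538 -1.16433547]
(360, 800, 3)
```

View pics/mt3.png

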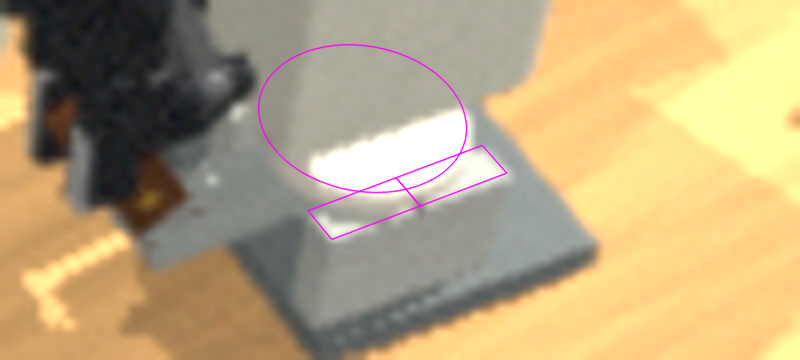

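The tile lies on the rails: its right edge (467,120) and the mark (420,205) match the outline drawn for the ideal seat. I draw the lifter out.

Emit:
servo_tool --plan '[[[-0.0008,-0.005,0,0,0],[-0.0017,-0.01,0,0,0],[-0.0025,-0.015,0,0,0],[-0.0025,-0.015,0,0,0],[-0.0025,-0.015,0,0,0],[-0.0025,-0.015,0,0,0],[-0.0025,-0.015,0,0,0],[-0.0025,-0.015,0,0,0],[-0.0025,-0.015,0,0,0],[0,0,0,0,0]]]'

```text
time: 13.7
tool_pos: [541.4, 50.1, 158.9]
tcp_rot: [-180.0, 0.0, 80.3]
ft_force: [-0.1, -0.5, -1.7]
finger_gap: 16.3
grip_force: 98.1
```

Emit:
servo_tool --plan '[[[0,0,0.02,0,0],[0,-0.005,0.025,0,0],[-0.015,-0.013,0,4,0],[-0.02,-0.025,0,5,0],[-0.015,-0.02,0,4.6,0],[-0.005,-0.005,0,0,0],[0,0,0,0,0],[0,0,0,0,0]]]'

```text
time: 14.5
tool_pos: [487.2, -15.4, 204.2]
tcp_rot: [179.9, -0.0, 93.9]
ft_force: [-0.4, -0.3, -1.8]
finger_gap: 16.6
grip_force: 98.2
```

Run:
```python
from h import *
s=sense(); print(s['tool_pos'],s['tcp_rot'],s['ft_force'],s['qd'].round(2))
```

```text
[487.19572581 -15.37668556 204.16407577] [ 1.79946525e+02 -2.15230815e-02  9.39035920e+01] [-0.44156938 -0.30046066 -1.83453228] [ 0.55  0.51 -0.46 -0.07  0.1  -0.34]
```

Emit:
servo_tool --plan '[[[-0.001,0.001,-0.03,0,0],[0,0,-0.03,0,0],[0,0,-0.015,0,0],[0,0,-0.005,0,0],[0,0,0,0,0],[0,0,0,0,0]]]'

```text
time: 15.1
tool_pos: [486.6, -14.6, 125.0]
tcp_rot: [179.9, 0.0, 94.0]
ft_force: [0.2, 0.1, -1.7]
finger_gap: 16.6
grip_force: 98.2
```

Emit:
servo_tool --plan '[[[0,0,-0.003,0,0],[0,0,-0.002,0,0],[0,0,-0.001,0,0],[0,0,0,0,0],[0,0,0,0,0]]]'

```text
time: 15.6
tool_pos: [486.3, -15.0, 118.9]
tcp_rot: [179.9, 0.0, 94.0]
ft_force: [-1.3, -1.2, 5.4]
finger_gap: 16.7
grip_force: 99.2
```

The lifter touches the floor at the same height as when I gripped it. I release and retreat.

Emit:
servo_tool --plan '[[[0,0,0,0,0.03],[0,0,0,0,0.05],[0,0,0,0,0.05],[0,0,0,0,0.05],[0,0,0.01,0,0.05],[0,0,0.03,0,0.05],[0,0,0.04,0,0.05],[0,0,0.04,0,0.05],[0,0,0.04,0,0.05],[0,0,0.04,0,0.05]]]'

```text
time: 16.6
tool_pos: [485.3, -14.8, 320.4]
tcp_rot: [180.0, 0.0, 94.0]
ft_force: [1.8, -0.6, 0.9]
finger_gap: 49.8
grip_force: 0.0
```

Emit:
servo_tool --plan '[[[-0.02,-0.04,0,0,0.05],[-0.02,-0.04,0,0,0.05],[-0.02,-0.04,0,0,0.05],[-0.02,-0.04,0,0,0.05],[-0.02,-0.04,0,0,0.05],[-0.02,-0.04,0,0,0.05],[0,0,0,0,0.05],[0,0,0,0,0.05],[0,0,0,0,0.05]]]'

```text
time: 17.5
tool_pos: [366.0, -254.1, 318.3]
tcp_rot: [180.0, -0.0, 94.0]
ft_force: [0.2, -0.1, -0.4]
finger_gap: 50.0
grip_force: 0.0
```

Run:
```python
from h import *
print(sense()['tool_pos'],sense()['finger_gap'])
for n,(x0,x1,y0,y1) in (('scene',(278,345,182,224)),('top',(292,350,200,222))):
    a=cv2.imread(f'pics/{n}0.png'); C=snap(n); b=C[0]; cv2.imwrite(f'pics/end_{n}.png',b)
    g=[cv2.cvtColor(i[y0:y1,x0:x1],cv2.COLOR_BGR2GRAY).astype(np.float32) for i in(a,b)]
    print(n,'shift',cv2.phaseCorrelate(*g,cv2.createHanningWindow(g[0].shape[::-1],cv2.CV_32F)),'absdiff',np.abs(g[0]-g[1]).mean())
    d=np.abs(a.astype(int)-b).max(2)>45; k,l,st,ce=cv2.connectedComponentsWithStats(d.astype(np.uint8)); print([(s[:5].tolist()) for s in st[1:] if s[4]>12])
    if n=='scene':
        g=cv2.cvtColor(b,cv2.COLOR_BGR2GRAY); g=(g[160:205,380:425]>225).astype(np.uint8); k,l,st,ce=cv2.connectedComponentsWithStats(g); print('white',[(s+[380,160,0,0,0]).tolist() for s in st[1:] if s[4]>5])
        g=cv2.cvtColor(cv2.imread('pics/mt3.png'),cv2.COLOR_BGR2GRAY)
```

```text
[ 366.04228808 -254.13484042  318.26147374] 50.034000811205644
scene shift ((0.11477531733640234, 0.5815702078530443), 0.9580713442814203) absdiff 10.280739
[[42, 0, 62, 45, 770], [129, 0, 17, 11, 114], [362, 0, 15, 18, 134], [393, 0, 8, 13, 65], [203, 4, 10, 22, 116], [257, 8, 9, 28, 183], [119, 10, 12, 12, 24], [190, 23, 22, 16, 254], [217, 22, 38, 23, 468], [171, 29, 18, 31, 231], [258, 36, 8, 8, 38], [155, 42, 9, 7, 17], [239, 46, 26, 11, 152], [111, 49, 32, 37, 704], [0, 75, 168, 100, 5441], [293, 102, 29, 14, 162], [169, 113, 114, 62, 2093], [40, 155, 18, 14, 70], [18, 171, 18, 5, 40], [394, 174, 20, 11, 136], [0, 176, 10, 3, 17], [0, 177, 163, 41, 1101], [396, 186, 7, 2, 13], [280, 193, 7, 7, 20], [363, 194, 23, 17, 226], [287, 242, 33, 29, 535], [270, 271, 23, 19, 266], [0, 274, 72, 59, 1777]]
white []
top shift ((0.14978823042118705, -0.6918455425659502), 0.8358738296561771) absdiff 9.369906
[[345, 160, 21, 15, 257], [368, 164, 11, 12, 102], [272, 180, 11, 6, 23], [358, 209, 9, 2, 16], [397, 212, 106, 101, 2574], [443, 229, 103, 128, 2677], [418, 266, 43, 49, 90], [274, 301, 118, 27, 1361], [232, 309, 30, 10, 178], [403, 314, 12, 12, 52], [411, 317, 10, 10, 36], [23, 318, 169, 82, 5560], [384, 321, 24, 18, 145], [412, 325, 22, 34, 350], [487, 327, 9, 10, 18], [240, 329, 79, 71, 2715], [0, 335, 33, 65, 1404], [403, 334, 5, 6, 19], [445, 337, 39, 40, 148], [464, 339, 26, 30, 70], [354, 351, 69, 49, 796], [34, 353, 39, 19, 78], [563, 357, 9, 14, 55], [33, 361, 44, 39, 994], [430, 361, 17, 12, 50], [306, 366, 7, 22, 90], [455, 370, 9, 8, 14], [361, 385, 9, 10, 33], [343, 387, 25, 13, 184], [485, 393, 31, 7, 86], [434, 397, 28, 3, 47], [469, 397, 10, 3, 14], [552, 397, 8, 3, 17]]
```

```bash
python3 -c "
from bench import r; print(r.hand_in())"
```

```text
the job is handed in; nothing more can be done
None
```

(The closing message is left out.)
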